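# Rinse setting on the bench-top water filter

## Task

Set the bench-top water filter on the kitchen worktop to rinse: lift the top beaker off the nested pile and stand it upright in the filter's round drip dish in front of the spout, and let go of it. Then take the crank handle of the valve wheel, turn the wheel clockwise until it is fully shut against its stop, and open it again by exactly two full turns. Finish while still gripping the crank handle there, and leave the other beakers and the things standing around where they are.

Things in the scene. Friction and masses are not known exactly. Their poses are not given: they have to be found in the camera images.
- beaker_top: Top of three equal steel beakers nested upright in a pile. 73 mm tall, open top, about 0.1 kg: tapered body (foot 40 mm across) for the lower 45 mm, then a straight collar, 64 mm outer diameter, 28 mm tall, up to the rim. Each collar rests on the rim below; lifts straight out. Grip across the collar from above, fingertips under 27 mm below the rim. Origin: centre of the foot's underside, z up.
- beaker_mid: Second beaker of the pile, same shape and origin, 28 mm lower than the top one; only its collar shows. Stays where it is.
- beaker_low: Lowest beaker of the pile, same shape and origin, standing on a round wooden trivet (110 mm across, 12 mm thick). Stays where it is.
- dish (a point): Centre of the floor of the filter's shallow round steel drip dish (76 mm across inside, rim 6 mm above the floor, floor 16 mm above the worktop), fixed on the white base plate, 170 mm from the valve axis. Axes: z up; +y horizontally from the dish to the valve axis; +x away from the robot, to the white cartridge, within 0.35 rad.
- spout_mouth (a point): Mouth of the steel gooseneck spout (14 mm pipe, top 120 mm above the worktop), 104 mm above the worktop, 44 mm horizontally from the dish centre towards the valve; the pipe lies between dish and valve. A beaker lowered straight onto the dish's centre clears it by about 6 mm; close the gripper across the line from dish to valve to keep the fingers clear.
- valve_axis (a point): Point on the vertical axis of the valve wheel, 168 mm above the worktop, level with the middle of the crank handle. The wheel is a level aluminium ring with three spokes, 114 mm across, its upper face 130 mm above the worktop. Axes as at point dish.
- handle_grip (a point): Middle of the crank handle: upright black round grip, 21 mm thick, 50 mm tall (134 to 184 mm above the worktop), on the wheel's rim, 50 mm from the axis. It spins freely on its pin, so the gripper can keep one orientation while carrying it round. Point on the handle's own axis, 168 mm above the worktop.
- valve (a joint): Valve wheel angle, rad: 0 = shut against the hard stop, growing as it opens (counterclockwise from above; clockwise shuts). Counts whole turns: 12.566 = two turns open; travel ends at 20. At 0 the handle is on the -x side of the axis (axes of point valve_axis). Starts 0.4 to 1.1 turns open. Takes 3 to 5 N at the handle; stays where left.
- jar: White storage jar with lid, 68 mm across, 110 mm tall, loose. Leave alone. Origin: centre of its underside.
- mug: Blue mug, 76 mm across, 90 mm tall, loose. Leave alone. Origin: centre of its underside.
- food_tub: Orange food tub, 130 x 90 x 50 mm, loose. Leave alone. Origin: centre of its underside.
Things that resemble listed ones, but are neither listed nor needed, are in the scene too. What is shaped like the beaker_top but green is not meant.

How it is judged (in metres and radians):
On the way, in this order (a step that is already met when the one before it is completed fails the run):
1. the top beaker is lifted clear of the pile in the gripper (contact force between beaker_top and the fingers above 0.5 N and contact force between beaker_top and beaker_mid below 0.05 N and height (world z) of beaker_top above 0.11 m), for 0.1 s.
2. the beaker stands upright in the drip dish, let go (horizontal distance between beaker_top and dish below 0.022 m and z of beaker_top in the frame of dish below 0.006 m and angle between beaker_top's own z axis and vertical below 0.12 rad and contact force between beaker_top and the arm below 0.05 N and contact force between beaker_top and the fingers below 0.05 N), for 0.2 s.
3. the valve is shut against its stop (value of joint valve below 0.08 rad), for 0.1 s.
At the end, for the whole second after the job is handed in: Valve two full turns open from its stop (12.57 rad, within 0.2 rad), fingers still gripping the crank handle (over 8 N, TCP within 30 mm of its middle), and the top beaker upright on the drip dish's floor (within 22 mm of its centre, tilt under 0.12 rad) (value of joint valve between 12.366 and 12.766 rad and contact force between the fingers and handle above 8 N and distance between the grasp point and handle_grip below 0.03 m and horizontal distance between beaker_top and dish below 0.022 m and z of beaker_top in the frame of dish below 0.006 m and angle between beaker_top's own z axis and vertical below 0.12 rad and linear speed of beaker_top below 0.02 m/s); the arm keeps its last pose, push and grip.
It fails at once if beaker low moved more than 25 mm or tipped (distance of beaker_low from where it was at the start of the episode above 0.025 m or angle between beaker_low's own z axis and vertical above 0.35 rad).
It fails at once if beaker mid moved more than 25 mm or tipped (distance of beaker_mid from where it was at the start of the episode above 0.025 m or angle between beaker_mid's own z axis and vertical above 0.35 rad).
It fails at once if jar moved more than 25 mm or tipped (distance of jar from where it was at the start of the episode above 0.025 m or angle between jar's own z axis and vertical above 0.35 rad).
It fails at once if mug moved more than 25 mm or tipped (distance of mug from where it was at the start of the episode above 0.025 m or angle between mug's own z axis and vertical above 0.35 rad).
It fails at once if food tub moved more than 25 mm or tipped (distance of food_tub from where it was at the start of the episode above 0.025 m or angle between food_tub's own z axis and vertical above 0.35 rad).
It also fails if it takes over 72 s, if anything falls off the work surface, if the arm or the gripper's body presses on something with over 40 N, if the wrist force passes 120 N, or if a joint passes its speed limit or range.

## Robot

A 6-joint arm with a two-finger parallel gripper is mounted at the origin on the work surface. World frame = base frame: x ahead of the robot, y to its left, z up, the work surface at z = 0. Lengths are in mm, angles in degrees, forces in N, time in s.
With the tool pointing down it reaches from about 325 to 850 mm from the base axis. Payload 15.5 kg.
Tool frame: the origin (TCP) lies between the finger pads, 19 mm behind the fingertips; this is the grasp point; z points along the fingers, y is the line along which they close (so a half turn about z gives the same grasp; the last joint's range is limited). The gripper opens to 91 mm and grips with 3 to 60 N. Pads are 32 mm wide; open, the fingers measure 118 mm over their backs; the gripper's body (76 mm by 178 mm) begins 60 mm behind the grasp point.
Start: joints at [61.163, 28.281, 77.091, -0, 74.628, -5.472], TCP at [247.865, 573.75, 232.715] pointing down, gripper open.
Joint ranges: [-166.48, 166.48], [-47.26, 123.95], [12.59, 153.08], [-70.14, 250.14], [6.76, 159.57], [-176.63, 176.63]. Speed limits (degrees/s): [108.29, 108.29, 147.25, 172.46, 172.46, 172.46].

## Interface

Orientations are given as [roll, pitch, yaw] about the fixed x, y, z axes, in that order (R = Rz(yaw) Ry(pitch) Rx(roll)).
In Python, from station import robot, viewer gives the robot as it stands. The module is installed in compiled form; this text tells all that it offers.
- The arm moves only by the tool move_arm, never from a script. Its arguments are lists of equal length, an entry for each row: "travel": the shift along the tool's x, y, z in units of 0.04 m (1.0 is 0.04 m), a list of three; "rotation": the turn, a rotation vector about the tool's x, y, z in units of 8 degrees (1.0 is 8 degrees), a list of three; "grip": the opening, from -1 (shut) to 1 (fully open). A call has 1 to 5 rows; each row shifts and turns the commanded pose from where the row before left it, along the tool's axes as they then stand; what a row does not reach is not made up. A row lasts 1/8 s, in which the tool goes at most 62.5 mm and 10.7 degrees, less where a joint would pass 70% of its speed; a pose out of reach is approached as far as the arm can. A call with a number of a shift or a turn outside -1 to 1 is refused whole. A call with a gripper value outside its range is refused whole. The fingers move at their own pace and stop on an object; "grip_force" is the grip in N (left out, the last holds). Time passes only in rows, so rows that do not move let the fingers close. It gives the time, the measured TCP pose, the force, the opening and the grip force at its end, in the units of the state.
- robot.observe(): the state, without advancing time (a new reading comes with each control period).
- viewer.capture(name): name is "side" or "top" or "wrist"; returns a dict with "image" (384x512x3 uint8, red, green, blue), "fx", "fy", "cx", "cy" (pixels), "view" (4x4, takes a point from world to camera coordinates). Camera axes: x right, y down, z forward; pixel columns grow to the right and rows downward; lengths in mm; the calibration is good to about 2 mm. The wrist camera is an equidistant fisheye: a pixel r from the principal point sees the ray r / f radians off the axis. A picture is of the moment at which its call begins. There is no depth.
- robot.hand_in(): hands the job in; it is judged then, once.
Trained networks look in the newest picture that a camera, given by its name, has taken for a name from the list of things; names that differ only in an ending like _2 or _b are one class to them, and where a whole thing is asked for, a point or a joint stands for the part that bears it (a point fixed in the world has none). Each returns a list of dicts, best first, with "p" (0 to 1); they miss things now and then, are a little off and sometimes report something else, mostly with a low value. They report only what shows in the picture. A call takes as long as a camera call. They do not tell look-alikes from the thing itself.
- viewer.outline_of(thing, camera): "region" (384x512 bool, what is visible of it) and "box" ([left, top, right, bottom] in pixels, round what is visible of it).
The state is a dict: "t": time; "joint_pos": joint angles; "qd": joint speeds; "tau": joint torques, N m; "tcp_pos": TCP position; "eef_rot": TCP orientation; "contact_force": force on the tool from outside, world axes, zero at the start; "moment": the same for the moment, N m; "finger_gap": opening from 0.0 (shut) to 1.0 (fully open); "finger_force": force on a finger pad.
Only numpy, scipy, OpenCV 4.12 (cv2) and the standard library are available. Lean on these libraries where they do the work, as an engineer would, in place of code of your own. Each camera call takes 0.05 s, during which the arm holds its last target. There are 200 camera calls.

## Working session

There is one attempt and no reset: what is moved stays moved. The work goes in short steps, Python scripts to look and compute and a tool call to move; the robot and the scene stay as the last step left them, time stands still between calls to the robot, and variables do not carry over. Pictures are saved under pics/ and viewed, at most 10 in all, crops included, and the job is handed in when it is done.

Besides the shell and the picture viewer there is one more tool, called after "Emit:" as name(argument=value, ...), one argument or row to a line, values as JSON. move_arm: Moves the arm, as the interface text tells. Its arguments: {"type":"object","properties":{"travel":{"type":"array","items":{"type":"array","items":{"type":"number"}}},"rotation":{"type":"array","items":{"type":"array","items":{"type":"number"}}},"grip":{"type":"array","items":{"type":"number"}},"grip_force":{"type":"number"}},"required":["travel","rotation","grip"]}

```bash
mkdir -p pics
cat > h.py <<'E'
import numpy as np, cv2
from station import robot, viewer
def cap(n):
    c=viewer.capture(n); return c
def save(c,name): cv2.imwrite(f'pics/{name}.png',c['image'][:,:,::-1])
def proj(c,P,fish=False):
    p=c['view']@np.append(P,1); p=p[:3]
    if fish:
        th=np.arctan2(np.hypot(p[0],p[1]),p[2]); ph=np.arctan2(p[1],p[0])
        return np.array([c['cx']+c['fx']*th*np.cos(ph),c['cy']+c['fy']*th*np.sin(ph)])
    return np.array([c['cx']+c['fx']*p[0]/p[2],c['cy']+c['fy']*p[1]/p[2]])
def ray(c,u,v,fish=False):
    x=(u-c['cx'])/c['fx'];y=(v-c['cy'])/c['fy']
    if fish:
        r=np.hypot(x,y); s=np.sin(r)/max(r,1e-9); d=np.array([x*s,y*s,np.cos(r)])
    else: d=np.array([x,y,1.])
    R=c['view'][:3,:3];t=c['view'][:3,3]
    d=R.T@d; return -R.T@t, d/np.linalg.norm(d)
def atz(c,u,v,z,fish=False):
    o,d=ray(c,u,v,fish); return o+d*(z-o[2])/d[2]
def tri(rs):
    A=sum(np.eye(3)-np.outer(d,d) for o,d in rs); b=sum((np.eye(3)-np.outer(d,d))@o for o,d in rs)
    return np.linalg.solve(A,b)
E
python3 - <<'E'
from h import *
np.set_printoptions(precision=2,suppress=True)
ims=[]
for n in ('side','top','wrist'):
    c=cap(n); ims.append(c['image'])
    save(c,n+'0'); print(n,c['fx'],c['cx'],c['cy']); print(c['view'])
    for t in ('beaker_top','beaker_mid','dish','spout_mouth','valve_axis','handle_grip','valve','jar','mug','food_tub'):
        try: print(t,[(d['box'],round(d['p'],2)) for d in viewer.outline_of(t,n)][:4])
        except Exception as e: print(t,e)
print(robot.observe())
E
```

```text
side 408.57874690826924 252.5396906928149 192.33483272384797
[[   0.98   -0.21   -0.01 -484.4 ]
 [  -0.12   -0.53   -0.84  147.25]
 [   0.17    0.82   -0.54 1053.08]
 [   0.      0.      0.      1.  ]]
beaker_top [([213.4, 135.3, 231.1, 151.7], 0.85), ([179.1, 140.0, 201.9, 162.1], 0.82), ([175.6, 153.8, 196.6, 185.1], 0.65)]
beaker_mid [([213.3, 147.2, 231.9, 160.4], 0.43)]
dish [([224.0, 164.4, 328.9, 280.6], 0.89)]
spout_mouth [([226.6, 166.0, 330.3, 278.9], 0.73)]
valve_axis [([225.6, 164.9, 333.6, 278.8], 0.62)]
handle_grip [([210.9, 148.2, 232.6, 159.4], 0.7), ([238.1, 166.9, 245.3, 182.2], 0.66)]
valve []
jar [([267.4, 142.9, 287.5, 182.5], 0.74), ([210.6, 160.2, 232.5, 179.8], 0.64), ([225.6, 168.7, 330.9, 280.0], 0.37)]
mug [([224.8, 300.6, 264.6, 371.4], 0.79)]
food_tub [([306.6, 292.7, 382.3, 362.3], 0.66)]
top 445.2922292007353 263.4636198205106 196.4586017515525
[[   0.01   -1.      0.01  -34.  ]
 [  -0.99   -0.01   -0.14  504.27]
 [   0.14   -0.01   -0.99 1346.87]
 [   0.      0.      0.      1.  ]]
beaker_top [([117.0, 232.3, 143.2, 249.0], 0.95), ([121.7, 189.6, 143.3
[... 819 characters left out ...]
   -0.96  390.16]
 [   0.      0.      0.      1.  ]]
beaker_top [([153.5, 279.9, 181.8, 317.4], 0.86)]
beaker_mid []
dish []
spout_mouth []
valve_axis []
handle_grip []
valve []
jar [([0.0, 376.7, 15.4, 384.0], 0.42)]
mug []
food_tub [([0.0, 378.8, 16.7, 384.0], 0.54)]
{'t': 1.65, 'joint_pos': array([61.16, 28.28, 77.09, -0.  , 74.63, -5.47]), 'qd': array([-0.02, -0.03, -0.08, -0.01, -0.04,  0.03]), 'tau': array([ -0.  , -87.87, -38.22,   0.07,   0.04,  -0.  ]), 'tcp_pos': array([247.88, 573.75, 232.7 ]), 'eef_rot': array([-180.  ,    0.  ,  156.64]), 'contact_force': array([-0.31,  0.49,  0.57]), 'moment': array([-0.01, -0.03, -0.06]), 'finger_force': 0.0, 'finger_gap': 0.9977408476823586}
```

Run:
```python
import cv2,numpy as np
s=cv2.imread('pics/side0.png');t=cv2.imread('pics/top0.png')
a=cv2.resize(s[120:300,160:350],None,fx=3,fy=3,interpolation=cv2.INTER_CUBIC)
cv2.imwrite('pics/side_c.png',a)
b=cv2.resize(t[110:270,100:340],None,fx=3.3,fy=3.3,interpolation=cv2.INTER_CUBIC)
cv2.imwrite('pics/top_c.png',b)
```

```text
(no output)
```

View pics/side_c.png

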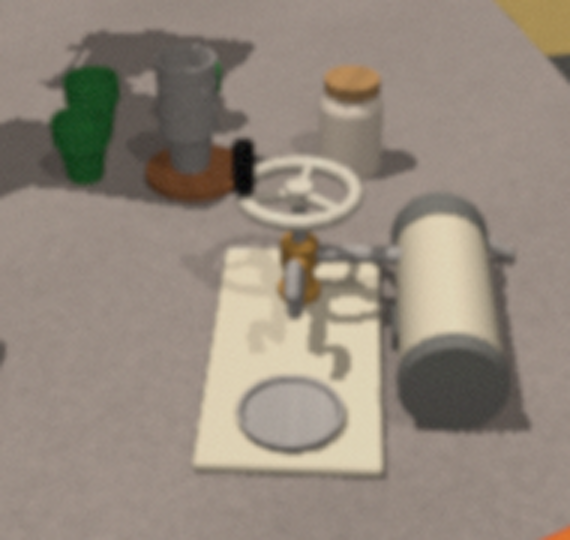

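View pics/top_c.png

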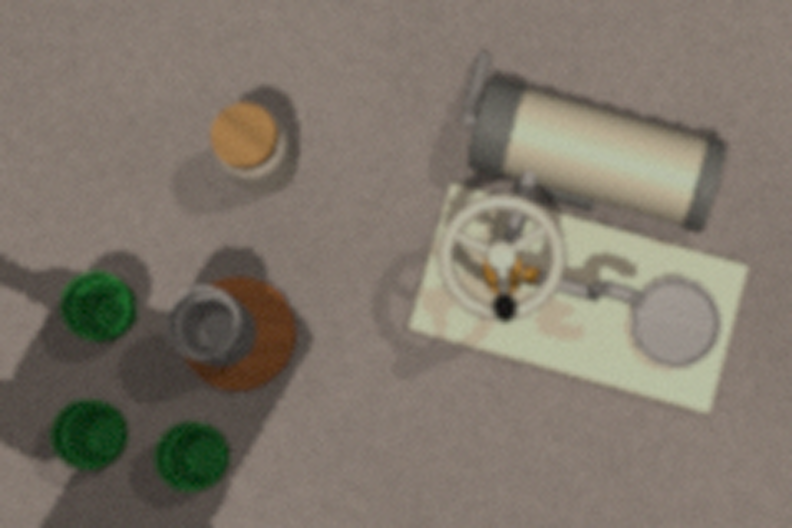

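The steel pile is at top (163,208) and side (222,139). Its look-alikes are the green beakers at top (130,203), (127,242) and (158,248), so I choose the steel pile on the brown trivet. The dish is at top (304,207), the wheel at (252,188) and the handle at (253,202).

Run:
```python
from h import *
np.set_printoptions(precision=1,suppress=True)
s=cap('side');t=cap('top')
T=lambda a,b:tri([ray(s,*a),ray(t,*b)])
pile=T((160+187/3,120+55/3),(100+208/3.3,110+322/3.3))
dish=T((257,257.7),(304.5,207.2))
hub=T((259.7,183.3),(252.4,187.9))
han=T((241,168.3),(253,202.6))
for n,p in (('rim',pile),('dish',dish),('wheel',hub),('handtop',han)):
    print(n,p,'reproj',proj(s,p),proj(t,p))
d=(hub-dish)[:2];print(np.hypot(*d),np.degrees(np.arctan2(d[1],d[0])), 'handle ang',np.hypot(*(han-hub)[:2]),np.degrees(np.arctan2(*(han-hub)[[1,0]])))
# known-height positions from top view
for n,(u,v),z in (('rim',(163,207.6),141),('dish',(304.5,207.2),19),('wheel',(252.4,187.9),130),('handle',(253,202.6),184)): print(n,atz(t,u,v,z))
for n,(u,v),z in (('rim',(160+187/3,120+55/3),141),('dish',(257,257.7),19),('wheel',(259.7,183.3),127),('handle',(241,168.3),184)): print('side',n,atz(s,u,v,z))
ob=robot.observe();print(ob['tcp_pos'],ob['eef_rot'])
```

```text
rim [455.  257.1 145.5] reproj [222.  138.4] [163.1 207.3]
dish [ 473.9 -157.2   16.6] reproj [257.3 257.6] [304.5 207.4]
wheel [516.9   5.  125.5] reproj [259.7 183.3] [252.4 187.9]
handtop [467.5   1.9 179. ] reproj [240.9 168.3] [253.  202.5]
167.88457182949134 75.17826233989327 handle ang 49.48962562422021 -176.33822579446309
rim [454.5 258.3 141. ]
dish [ 474.4 -157.1   19. ]
wheel [516.1   5.  130. ]
handle [466.7   1.8 184. ]
side rim [457.1 266.8 141. ]
side dish [ 472.6 -159.9   19. ]
side wheel [516.4   2.8 127. ]
side handle [466.2  -6.9 184. ]
[247.9 573.8 232.7] [180.   -0.  156.6]
```

Run:
```python
import cv2
t=cv2.imread('pics/top0.png')
cv2.imwrite('pics/top_cc.png',cv2.resize(t[180:265,110:210],None,fx=6,fy=6,interpolation=cv2.INTER_CUBIC))
```

```text
(no output)
```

View pics/top_cc.png

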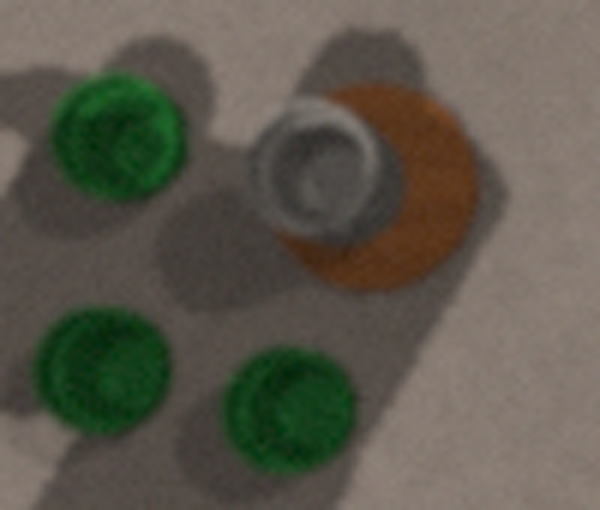

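The close crop shows a grey steel rim at crop (315,170), full-frame (162,208), on the brown trivet. The three green ones are rejected. I plan a look from above the pile.

```bash
cat >> h.py <<'E'
def plan(target,yaw,n):
    ob=robot.observe(); p=np.array(ob['tcp_pos'],float); y0=ob['eef_rot'][2]; dy=(yaw-y0+180)%360-180
    st=(np.array(target)-p)/n; out=[]
    for i in range(n):
        a=np.radians(y0+dy*i/n); c,s=np.cos(a),np.sin(a)
        t=np.array([c*st[0]+s*st[1], s*st[0]-c*st[1], -st[2]])/40
        out.append(([float(round(v,2)) for v in t],float(round(-dy/n/8,3))))
    for k in range(0,n,5): print('travel',[o[0] for o in out[k:k+5]],'rotz',out[k][1])
E
python3 - <<'E'
from h import *
np.set_printoptions(precision=1,suppress=True)
s=cap('side');t=cap('top');w=cap('wrist')
print(tri([ray(s,310.7,248.3),ray(t,315,165)]), 'cart end')
print('trivet',atz(t,172.5,211.2,12), 'rim',atz(t,162.5,208.3,141),'greens',atz(t,130,203,73),atz(t,158.5,248,73))
v=w['view'];cp=-v[:3,:3].T@v[:3,3];print('wcam',cp)
plan([453,258,230],75.2,11)
E
```

```text
[ 600.8 -186.5   47.6] cart end
trivet [457.6 256.2  12. ] rim [452.5 259.6 141. ] greens [474.6 372.4  73. ] [341.5 281.3  73. ]
wcam [178.6 603.9 384. ]
travel [[-0.71, -0.47, 0.01], [-0.77, -0.38, 0.01], [-0.81, -0.28, 0.01], [-0.84, -0.17, 0.01], [-0.85, -0.06, 0.01]] rotz 0.925
travel [[-0.85, 0.05, 0.01], [-0.84, 0.16, 0.01], [-0.81, 0.27, 0.01], [-0.77, 0.37, 0.01], [-0.72, 0.47, 0.01]] rotz 0.925
travel [[-0.65, 0.55, 0.01]] rotz 0.925
```

Emit:
move_arm(
  travel=[
    [-0.71, -0.47, 0],
    [-0.77, -0.38, 0],
    [-0.81, -0.28, 0],
    [-0.84, -0.17, 0],
    [-0.85, -0.06, 0],
  ],
  rotation=[
    [0, 0, 0.925],
    [0, 0, 0.925],
    [0, 0, 0.925],
    [0, 0, 0.925],
    [0, 0, 0.925],
  ],
  grip=[1, 1, 1, 1, 1],
)

```text
t: 2.52
tcp_pos: [341.5, 429.3, 232.8]
eef_rot: [180.0, -0.0, 119.4]
contact_force: [0.2, -0.3, 0.5]
finger_gap: 0.998
finger_force: 0.0
```

Emit:
move_arm(
  travel=[
    [-0.85, 0.05, 0],
    [-0.84, 0.16, 0],
    [-0.81, 0.27, 0],
    [-0.77, 0.37, 0],
    [-0.72, 0.47, 0],
  ],
  rotation=[
    [0, 0, 0.925],
    [0, 0, 0.925],
    [0, 0, 0.925],
    [0, 0, 0.925],
    [0, 0, 0.925],
  ],
  grip=[1, 1, 1, 1, 1],
)

```text
t: 3.15
tcp_pos: [434.9, 286.1, 232.9]
eef_rot: [180.0, -0.0, 82.4]
contact_force: [0.8, 0.2, -0.6]
finger_gap: 1.001
finger_force: 0.0
```

Emit:
move_arm(
  travel=[
    [-0.65, 0.55, 0],
    [0, 0, 0],
    [0, 0, 0],
  ],
  rotation=[
    [0, 0, 0.925],
    [0, 0, 0],
    [0, 0, 0],
  ],
  grip=[1, 1, 1],
)

```text
t: 3.52
tcp_pos: [452.7, 258.6, 232.7]
eef_rot: [-180.0, -0.0, 75.3]
contact_force: [-0.0, -0.0, -0.8]
finger_gap: 1.001
finger_force: 0.0
```

Run:
```python
from h import *
np.set_printoptions(precision=1,suppress=True)
w=cap('wrist'); save(w,'w1'); np.savez('w1',view=w['view'])
o=robot.observe();print(o['tcp_pos'],o['eef_rot'],o['joint_pos'],o['t'])
for t in ('beaker_top',):print([(d['box'],round(d['p'],2)) for d in viewer.outline_of(t,'wrist')])
im=w['image'][:,:,::-1].copy()
for x,y in ((455,257.5),):
  for z in (141,):
    pts=[proj(w,[x+32*np.cos(a),y+32*np.sin(a),z],True) for a in np.linspace(0,6.28,40)]
    for p in pts: cv2.circle(im,tuple(int(round(v)) for v in p),0,(0,0,255),-1)
cv2.imwrite('pics/w1o.png',cv2.resize(im,None,fx=1.56,fy=1.56,interpolation=cv2.INTER_CUBIC))
```

```text
[452.5 258.9 232.7] [-180.    -0.    75.3] [23.2 20.  91.6  0.  68.4 37.9] 3.575
[([216.8, 148.1, 292.4, 218.6], 0.63), ([126.9, 148.4, 187.6, 206.9], 0.58), ([218.4, 33.8, 276.1, 93.3], 0.57)]
```

View pics/w1o.png

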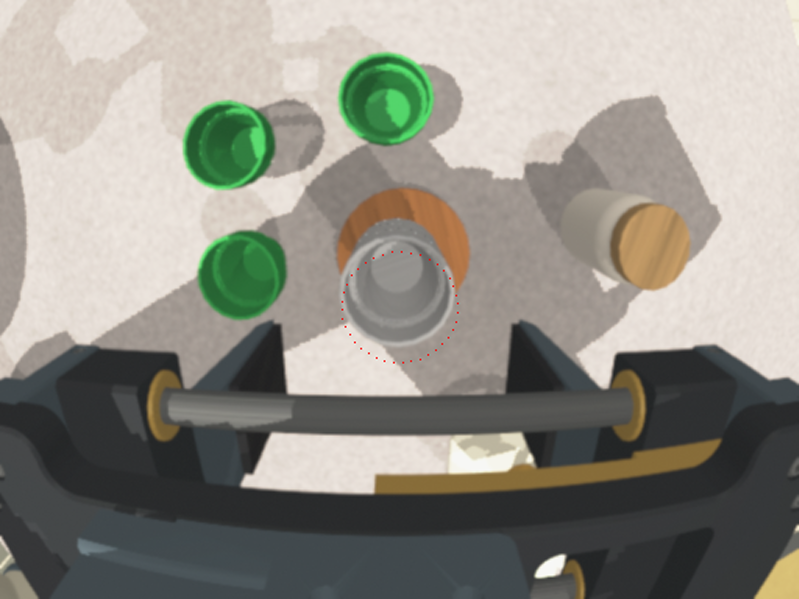

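The rim in this view is centred about 16 px (in the enlarged picture) above the prediction. I check the extrinsics against the fingertips and trivet.

Run:
```python
from h import *
np.set_printoptions(precision=1,suppress=True)
w=cap('wrist');t=cap('top');s=cap('side')
o=robot.observe();p=o['tcp_pos'];a=np.radians(o['eef_rot'][2]);X=np.array([np.cos(a),np.sin(a),0]);Y=np.array([np.sin(a),-np.cos(a),0])
for sx in (16,-16):
  for sy in (-45.5,45.5): print('tip',sx,sy,proj(w,p+sx*X+sy*Y-[0,0,19],True)*1.56)
print('wrist trivet',atz(w,258.3,162.2,12,True),'rim',atz(w,255.1,186.2,141,True))
def ell(c,hsvlo,hsvhi,fish=False):
    m=cv2.inRange(cv2.cvtColor(c['image'],cv2.COLOR_RGB2HSV),hsvlo,hsvhi);return m
# overlay candidates on top and side
for x,y,col in ((454,258.5,(0,0,255)),(457.4,266,(255,255,0))):
  for c,im in ((t,'t'),(s,'s')):
    pass
def ov(c,box,f):
    l,tp,r,b=box; im=cv2.resize(c['image'][tp:b,l:r,::-1],None,fx=f,fy=f,interpolation=cv2.INTER_CUBIC)
    for x,y,col in ((454,258.5,(0,0,255)),(457.4,266,(255,255,0))):
        for R,z in ((32,141),(55,12)):
            for q in np.linspace(0,6.28,60):
                u=(proj(c,[x+R*np.cos(q),y+R*np.sin(q),z])-[l,tp]+.5)*f
                cv2.circle(im,tuple(u.astype(int)),1,col,-1)
    return im
A=ov(t,(135,180,200,240),6);B=ov(s,(195,125,260,195),5.15)
h=max(A.shape[0],B.shape[0]);o=np.zeros((h,A.shape[1]+B.shape[1],3),np.uint8);o[:A.shape[0],:A.shape[1]]=A;o[:B.shape[0],A.shape[1]:]=B
cv2.imwrite('pics/ov.png',o)
```

```text
tip 16 -45.5 [279.7 323.8]
tip 16 45.5 [508.9 323.8]
tip -16 -45.5 [286.5 395.2]
tip -16 45.5 [502.4 395.2]
wrist trivet [460.5 263.4  12. ] rim [456.8 268.  141. ]
```

View pics/ov.png

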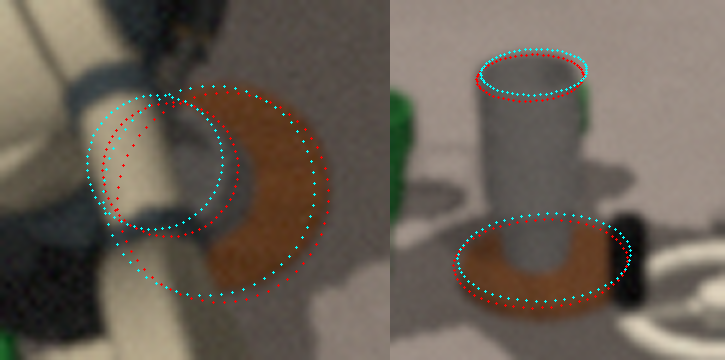

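The fingertip check matches, so the wrist extrinsics look fine. A second wrist view with the camera right above the pile will settle y and the height.

Emit:
move_arm(
  travel=[
    [-0.9, 0, 0],
    [-0.9, 0, 0],
    [0, 0, 0],
    [0, 0, 0],
  ],
  rotation=[
    [0, 0, 0],
    [0, 0, 0],
    [0, 0, 0],
    [0, 0, 0],
  ],
  grip=[1, 1, 1, 1],
)

```text
t: 4.28
tcp_pos: [434.7, 189.3, 232.9]
eef_rot: [180.0, -0.0, 75.2]
contact_force: [-0.1, 0.5, -0.2]
finger_gap: 0.999
finger_force: 0.0
```

Run:
```python
from h import *
np.set_printoptions(precision=1,suppress=True)
w=cap('wrist'); save(w,'w2')
o=robot.observe();print(o['tcp_pos'],o['eef_rot'])
for t in ('beaker_top','dish','handle_grip','valve'):print(t,[(d['box'],round(d['p'],2)) for d in viewer.outline_of(t,'wrist')])
im=w['image'][:,:,::-1].copy()
for x,y,col in ((455,259.,(0,0,255)),(457,267,(255,255,0))):
    for R,z in ((32,141),(55,12)):
      for a in np.linspace(0,6.28,40): cv2.circle(im,tuple(int(round(v)) for v in proj(w,[x+R*np.cos(a),y+R*np.sin(a),z],True)),0,col,-1)
cv2.imwrite('pics/w2o.png',cv2.resize(im,None,fx=1.56,fy=1.56,interpolation=cv2.INTER_CUBIC))
```

```text
[434.8 189.5 232.8] [180.   -0.   75.3]
beaker_top [([116.4, 4.9, 175.3, 63.4], 0.88), ([212.1, 65.3, 293.2, 139.1], 0.77), ([212.7, 0.0, 276.0, 34.5], 0.77), ([122.4, 85.2, 184.1, 142.6], 0.7), ([288.6, 216.2, 460.4, 371.0], 0.43)]
dish [([284.6, 217.7, 457.4, 369.0], 0.96)]
handle_grip []
valve [([321.8, 292.7, 340.2, 299.9], 0.54)]
```

View pics/w2o.png

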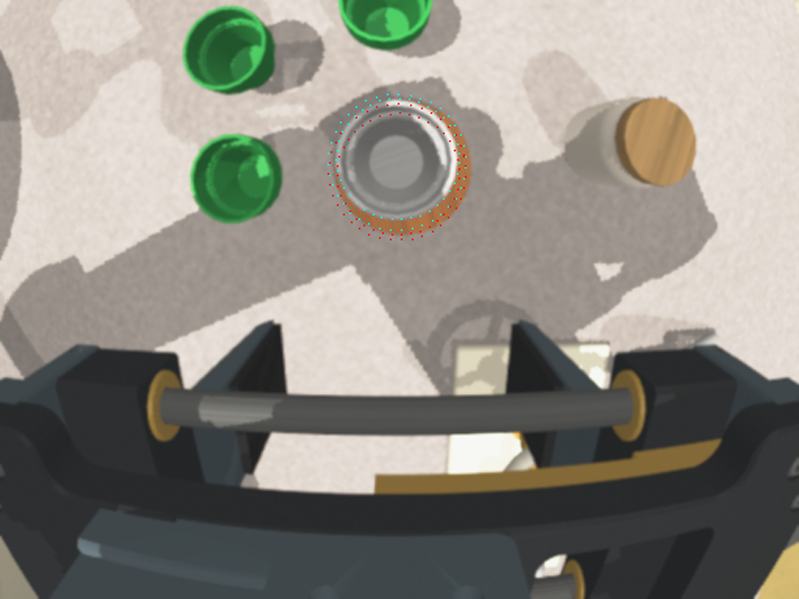

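Run:
```python
from h import *
np.set_printoptions(precision=1,suppress=True)
w=cap('wrist');w1=dict(w);w1['view']=np.load('w1.npz')['view']
t=cap('top');s=cap('side')
a=(398/1.56,290.5/1.56);b=(395/1.56,159/1.56)
print(atz(w,*b,141,True),atz(w1,*a,141,True))
R=[ray(w,*b,True),ray(w1,*a,True)]
print(tri(R),tri(R+[ray(t,162.7,208.1),ray(s,222.2,138.8)]))
plan([456,263.5,200],75.2,3)
```

```text
[455.4 266.9 141. ] [457.1 267.6 141. ]
[456.1 266.8 137.3] [455.5 264.8 138.2]
travel [[0.65, 0.02, 0.27], [0.65, 0.01, 0.27], [0.65, 0.01, 0.27]] rotz 0.002
```

Emit:
move_arm(
  travel=[
    [0.65, 0.01, 0.1],
    [0.66, 0.01, 0.1],
    [0.66, 0, 0.1],
    [0, 0, 0.5],
    [0, 0, 0.5],
  ],
  rotation=[
    [0, 0, 0],
    [0, 0, 0],
    [0, 0, 0],
    [0, 0, 0],
    [0, 0, 0],
  ],
  grip=[1, 1, 1, 1, 1],
)

```text
t: 5.3
tcp_pos: [455.4, 265.3, 180.2]
eef_rot: [180.0, -0.0, 75.3]
contact_force: [0.1, 0.1, -0.7]
finger_gap: 0.999
finger_force: 0.0
```

Emit:
move_arm(
  travel=[
    [0, 0, 0.5],
    [0, 0, 0.4],
    [0, 0, 0.17],
    [0, 0, 0],
    [0, 0, 0],
  ],
  rotation=[
    [0, 0, 0],
    [0, 0, 0],
    [0, 0, 0],
    [0, 0, 0],
    [0, 0, 0],
  ],
  grip=[1, 1, 1, 1, 1],
)

```text
t: 5.92
tcp_pos: [455.7, 265.0, 138.5]
eef_rot: [180.0, -0.0, 75.2]
contact_force: [0.7, -0.2, -0.3]
finger_gap: 1.001
finger_force: 0.0
```

Emit:
move_arm(
  travel=[
    [0, 0, 0],
    [0, 0, 0],
    [0, 0, 0],
    [0, 0, 0],
    [0, 0, 0],
  ],
  rotation=[
    [0, 0, 0],
    [0, 0, 0],
    [0, 0, 0],
    [0, 0, 0],
    [0, 0, 0],
  ],
  grip=[0, 0, 0, 0, 0],
  grip_force=15,
)

```text
t: 6.55
tcp_pos: [455.3, 264.8, 138.0]
eef_rot: [-180.0, -0.0, 75.2]
contact_force: [-1.3, -0.2, 3.5]
finger_gap: 0.7
finger_force: 15.0
```

Emit:
move_arm(
  travel=[
    [0, 0, -0.1],
    [0, 0, -0.25],
    [0, 0, -0.4],
    [0, 0, -0.6],
    [0, 0, -0.6],
  ],
  rotation=[
    [0, 0, 0],
    [0, 0, 0],
    [0, 0, 0],
    [0, 0, 0],
    [0, 0, 0],
  ],
  grip=[0, 0, 0, 0, 0],
)

```text
t: 7.18
tcp_pos: [455.3, 264.8, 217.3]
eef_rot: [180.0, -0.0, 75.2]
contact_force: [0.8, 0.4, -1.7]
finger_gap: 0.693
finger_force: 15.0
```

Emit:
move_arm(
  travel=[
    [0, 0, -0.6],
    [0, 0, -0.6],
    [0, 0, -0.4],
    [0, 0, 0],
    [0, 0, 0],
  ],
  rotation=[
    [0, 0, 0],
    [0, 0, 0],
    [0, 0, 0],
    [0, 0, 0],
    [0, 0, 0],
  ],
  grip=[0, 0, 0, 0, 0],
)

```text
t: 7.8
tcp_pos: [455.0, 264.7, 279.5]
eef_rot: [-180.0, 0.0, 75.2]
contact_force: [0.0, -0.6, -1.8]
finger_gap: 0.698
finger_force: 15.0
```

Run:
```python
from h import *
np.set_printoptions(precision=1,suppress=True)
s=cap('side');t=cap('top');w=cap('wrist')
o=robot.observe();print(o['tcp_pos'],o['eef_rot'],o['t'],o['finger_force'])
f=4
A=cv2.resize(s['image'][100:200,180:300,::-1],None,fx=3,fy=3,interpolation=cv2.INTER_CUBIC)
B=cv2.resize(w['image'][60:300,120:400,::-1],None,fx=1.25,fy=1.25)
o=np.zeros((300,360+350,3),np.uint8);o[:,:360]=A;o[:,360:]=B
cv2.imwrite('pics/lift.png',o)
plan([420,0,262],75.2,7)
```

```text
[455.  264.6 279.2] [-179.9    0.    75.2] 7.95 14.995535728521645
travel [[-0.95, 0.12, 0.06], [-0.95, 0.12, 0.06], [-0.95, 0.12, 0.06], [-0.95, 0.12, 0.06], [-0.95, 0.12, 0.06]] rotz 0.001
travel [[-0.95, 0.12, 0.06], [-0.95, 0.12, 0.06]] rotz 0.001
```

View pics/lift.png

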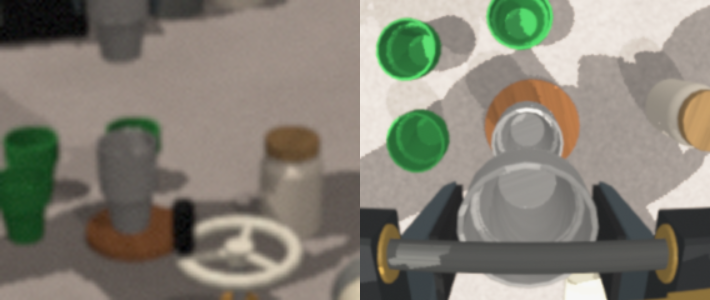

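Lift confirmed: the beaker is in the gripper and two remain on the trivet at crop (127,180). Next I look at the wheel and dish on the way.

Emit:
move_arm(
  travel=[
    [-0.5, 0.1, 0],
    [-0.84, 0.2, 0],
    [-0.84, 0.2, 0],
    [-0.84, 0.2, 0],
    [-0.84, 0.2, 0],
  ],
  rotation=[
    [0, 0, 0],
    [0, 0, 0],
    [0, 0, 0],
    [0, 0, 0],
    [0, 0, 0],
  ],
  grip=[0, 0, 0, 0, 0],
)

```text
t: 8.57
tcp_pos: [450.2, 104.3, 279.7]
eef_rot: [-180.0, 0.0, 75.2]
contact_force: [0.6, 0.7, -1.8]
finger_gap: 0.696
finger_force: 15.0
```

Emit:
move_arm(
  travel=[
    [-0.84, 0.2, 0],
    [-0.84, 0.2, 0],
    [-0.84, 0.2, 0],
    [-0.84, 0.2, 0],
    [-0.84, 0.2, 0],
  ],
  rotation=[
    [0, 0, 0],
    [0, 0, 0],
    [0, 0, 0],
    [0, 0, 0],
    [0, 0, 0],
  ],
  grip=[0, 0, 0, 0, 0],
)

```text
t: 9.2
tcp_pos: [445.8, -68.1, 279.8]
eef_rot: [-180.0, 0.0, 75.2]
contact_force: [0.3, -0.2, -2.3]
finger_gap: 0.695
finger_force: 15.0
```

Emit:
move_arm(
  travel=[
    [-0.4, 0, 0],
    [0, 0, 0],
    [0, 0, 0],
    [0, 0, 0],
  ],
  rotation=[
    [0, 0, 0],
    [0, 0, 0],
    [0, 0, 0],
    [0, 0, 0],
  ],
  grip=[0, 0, 0, 0],
)

```text
t: 9.7
tcp_pos: [442.6, -81.0, 279.9]
eef_rot: [-180.0, -0.0, 75.3]
contact_force: [-0.9, 0.1, -2.2]
finger_gap: 0.695
finger_force: 15.0
```

Run:
```python
from h import *
import pickle
w=cap('wrist');save(w,'w3');o=robot.observe();print(o['tcp_pos'],o['eef_rot'])
w['tcp']=o['tcp_pos'];pickle.dump(w,open('w3.pkl','wb'))
for t in ('dish','handle_grip','valve'):print(t,[(d['box'],round(d['p'],2)) for d in viewer.outline_of(t,'wrist')])
```

```text
[442.62497261 -81.06868505 279.90388517] [-1.79995428e+02 -3.88699863e-03  7.53004995e+01]
dish [([237.2, 30.1, 417.8, 218.1], 0.9)]
handle_grip [([243.8, 81.3, 271.9, 103.5], 0.82)]
valve [([244.0, 28.4, 353.7, 133.6], 0.91)]
```

Emit:
move_arm(
  travel=[
    [-0.6, 0, 0],
    [-0.9, 0, 0],
    [-0.9, 0, 0],
    [-0.9, 0, 0],
    [-0.9, 0, 0],
  ],
  rotation=[
    [0, 0, 0],
    [0, 0, 0],
    [0, 0, 0],
    [0, 0, 0],
    [0, 0, 0],
  ],
  grip=[0, 0, 0, 0, 0],
)

```text
t: 10.52
tcp_pos: [399.5, -245.2, 280.0]
eef_rot: [180.0, 0.0, 75.3]
contact_force: [1.1, 0.4, -1.7]
finger_gap: 0.701
finger_force: 15.0
```

Emit:
move_arm(
  travel=[
    [-0.4, 0, 0],
    [0, 0, 0],
    [0, 0, 0],
    [0, 0, 0],
  ],
  rotation=[
    [0, 0, 0],
    [0, 0, 0],
    [0, 0, 0],
    [0, 0, 0],
  ],
  grip=[0, 0, 0, 0],
)

```text
t: 11.02
tcp_pos: [395.9, -258.8, 279.9]
eef_rot: [-180.0, -0.0, 75.3]
contact_force: [-0.8, -0.3, -1.7]
finger_gap: 0.696
finger_force: 15.0
```

Run:
```python
from h import *
import pickle
w=cap('wrist');save(w,'w4');o=robot.observe();print(o['tcp_pos'],o['eef_rot'],o['t'])
w['tcp']=o['tcp_pos'];pickle.dump(w,open('w4.pkl','wb'))
for t in ('dish','handle_grip','valve'):print(t,[(d['box'],round(d['p'],2)) for d in viewer.outline_of(t,'wrist')])
a=pickle.load(open('w3.pkl','rb'))
A=np.hstack([cv2.resize(x['image'][:,:,::-1],(400,300),interpolation=cv2.INTER_AREA) for x in (a,w)]);
B=np.hstack([x['image'][0:200,110:400,::-1] for x in (a,w)]);B=cv2.resize(B,(800,276))
cv2.imwrite('pics/w34.png',np.vstack([A,B]))
```

```text
[ 395.9488773  -258.92189559  279.98743768] [ 1.79996442e+02 -4.84806596e-03  7.52971087e+01] 11.075
dish [([238.8, 2.8, 414.4, 115.8], 0.91)]
handle_grip []
valve []
```

View pics/w34.png

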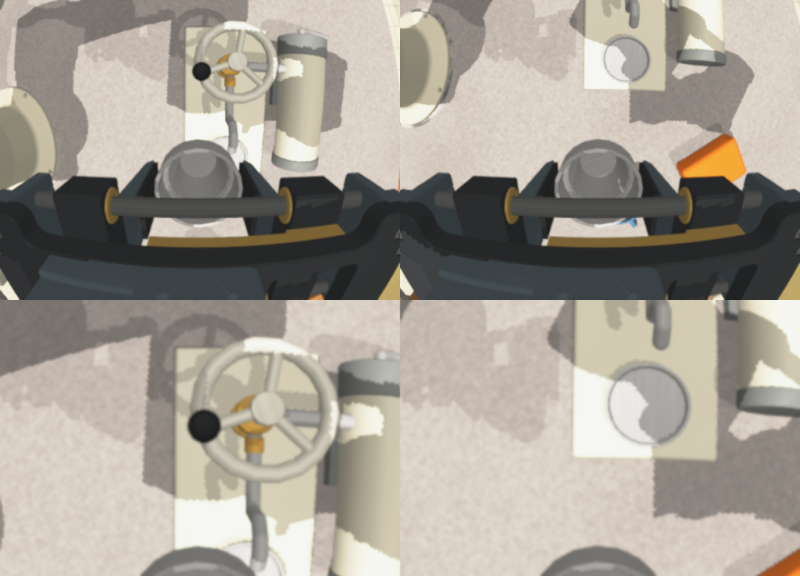

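Run:
```python
from h import *
import pickle
np.set_printoptions(precision=1,suppress=True)
a=pickle.load(open('w3.pkl','rb'));b=pickle.load(open('w4.pkl','rb'))
hub=atz(a,300.7,79.3,126,True);han=atz(a,257.9,91.3,184,True);dish=atz(b,290.2,75.7,21,True)
print(hub,han,dish);d=(hub-dish)[:2];print(np.hypot(*d),np.degrees(np.arctan2(d[1],d[0])));e=(han-hub)[:2];print(np.hypot(*e),np.degrees(np.arctan2(e[1],e[0])))
for c in (a,b):
    g=cv2.cvtColor(c['image'],cv2.COLOR_RGB2GRAY)
    p=c['tcp'];X=np.array([np.cos(np.radians(75.3)),np.sin(np.radians(75.3)),0]);Y=np.array([X[1],-X[0],0])
    for off in (-8,-4,0,4,8):
        P=np.array([proj(c,p+X*(off+32*np.cos(q))+Y*32*np.sin(q)+[0,0,2],True) for q in np.linspace(-1.2,1.2,60)])
        Q=np.array([proj(c,p+X*(off+34*np.cos(q))+Y*34*np.sin(q)+[0,0,2],True) for q in np.linspace(-1.2,1.2,60)])
        s=lambda A:cv2.remap(g,A[:,:1].astype(np.float32),A[:,1:].astype(np.float32),1).astype(float)
        print(off,P[30],np.abs(s(Q)-s(P)).mean())
    v=g[165:205,254];print(165,v)
print(dish-np.array([395.9,-258.9,0]))
```

```text
[516.4   8.8 126. ] [469.3   4.2 184. ] [ 475.5 -155.3   21. ]
169.08578280315288 76.00034176714597
47.33740459932231 -174.45941642372122
-8 [253.8 207. ] 14.383333333333333
-4 [253.8 199.8] 20.266666666666666
0 [253.8 192.5] 39.666666666666664
4 [253.8 185.2] 37.38333333333333
8 [253.8 177.7] 14.5
165 [246 246 246 246 246 246 246 246 246 246 246 245 238 193 133 115 115 114
 114 114 114 114 114 118 129 150 165 168 165 154 140 134 132 130 128 131
 133 134 133 132]
-8 [253.7 207.1] 14.733333333333333
-4 [253.7 199.9] 20.266666666666666
0 [253.7 192.7] 35.583333333333336
4 [253.7 185.3] 32.9
8 [253.7 177.8] 18.383333333333333
165 [208 208 208 208 208 209 209 207 204 202 203 201 185 150 123 114 115 114
 114 114 114 114 114 117 129 150 165 168 165 155 139 133 132 130 128 130
 132 133 133 132]
[ 79.6 103.6  21. ]
```

Emit:
move_arm(
  travel=[
    [0.7, 0.3, 0],
    [0.8, 0.35, 0],
    [0.8, 0.35, 0],
    [0.6, 0.26, 0],
    [0, 0, 0.4],
  ],
  rotation=[
    [0, 0, 0],
    [0, 0, 0],
    [0, 0, 0],
    [0, 0, 0],
    [0, 0, 0],
  ],
  grip=[0, 0, 0, 0, 0],
)

```text
t: 11.85
tcp_pos: [475.5, -159.2, 264.5]
eef_rot: [179.9, 0.0, 75.4]
contact_force: [-0.0, -0.1, -1.7]
finger_gap: 0.702
finger_force: 15.0
```

Emit:
move_arm(
  travel=[
    [0, 0, 0.6],
    [0, 0, 0.7],
    [0, 0, 0.5],
    [0, 0, 0],
    [0, 0, 0],
  ],
  rotation=[
    [0, 0, 0],
    [0, 0, 0],
    [0, 0, 0],
    [0, 0, 0],
    [0, 0, 0],
  ],
  grip=[0, 0, 0, 0, 0],
)

```text
t: 12.48
tcp_pos: [474.4, -160.5, 192.7]
eef_rot: [180.0, 0.0, 75.2]
contact_force: [-0.0, 0.2, -1.3]
finger_gap: 0.699
finger_force: 15.0
```

Run:
```python
from h import *
s=cap('side');w=cap('wrist')
o=robot.observe();print(o['tcp_pos'],o['contact_force'],o['t'])
A=cv2.resize(s['image'][150:290,200:340,::-1],None,fx=3,fy=3,interpolation=cv2.INTER_CUBIC)
B=cv2.resize(w['image'][60:340,130:380,::-1],None,fx=1.5,fy=1.5,interpolation=cv2.INTER_CUBIC)
cv2.imwrite('pics/low.png',np.hstack([A,B]))
```

```text
[ 474.51757741 -160.57435888  192.84697134] [ 0.73210173  0.38904541 -1.14871103] 12.575
```

View pics/low.png

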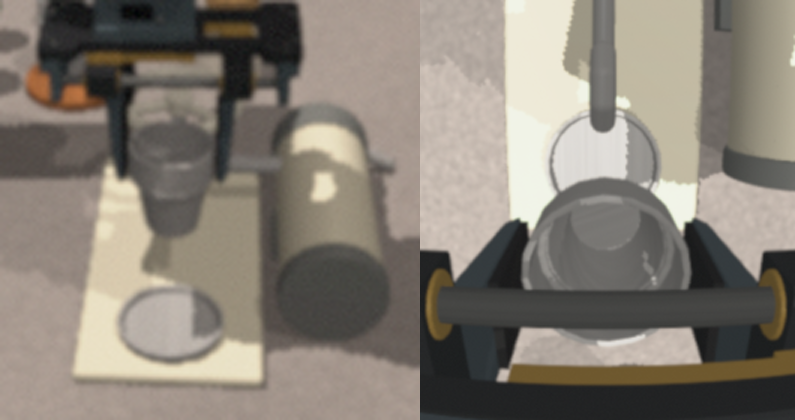

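The beaker hangs over the dish: it is at side crop (172,190) above the dish at (170,325), and the spout is clear ahead of the rim. Lowering now.

Emit:
move_arm(
  travel=[
    [0, 0, 0.5],
    [0, 0, 0.6],
    [0, 0, 0.6],
    [0, 0, 0.4],
    [0, 0, 0],
  ],
  rotation=[
    [0, 0, 0],
    [0, 0, 0],
    [0, 0, 0],
    [0, 0, 0],
    [0, 0, 0],
  ],
  grip=[0, 0, 0, 0, 0],
)

```text
t: 13.2
tcp_pos: [473.8, -160.3, 107.7]
eef_rot: [-179.9, -0.0, 75.2]
contact_force: [-0.1, -0.7, -0.7]
finger_gap: 0.694
finger_force: 15.0
```

Emit:
move_arm(
  travel=[
    [0, 0, 0.2],
    [0, 0, 0.15],
    [0, 0, 0.1],
    [0, 0, 0.05],
    [0, 0, 0],
  ],
  rotation=[
    [0, 0, 0],
    [0, 0, 0],
    [0, 0, 0],
    [0, 0, 0],
    [0, 0, 0],
  ],
  grip=[0, 0, 0, 0, 0],
)

```text
t: 13.82
tcp_pos: [474.0, -160.4, 87.9]
eef_rot: [-180.0, -0.0, 75.2]
contact_force: [0.1, -0.1, -1.6]
finger_gap: 0.696
finger_force: 15.0
```

Emit:
move_arm(
  travel=[
    [0, 0, 0.03],
    [0, 0, 0.02],
    [0, 0, 0],
  ],
  rotation=[
    [0, 0, 0],
    [0, 0, 0],
    [0, 0, 0],
  ],
  grip=[0, 0, 0],
)

```text
t: 14.2
tcp_pos: [474.0, -160.4, 86.1]
eef_rot: [180.0, 0.0, 75.2]
contact_force: [-0.6, 0.6, 2.9]
finger_gap: 0.694
finger_force: 15.0
```

Emit:
move_arm(
  travel=[
    [0, 0, 0],
    [0, 0, 0],
    [0, 0, 0],
    [0, 0, 0],
    [0, 0, 0],
  ],
  rotation=[
    [0, 0, 0],
    [0, 0, 0],
    [0, 0, 0],
    [0, 0, 0],
    [0, 0, 0],
  ],
  grip=[1, 1, 1, 1, 1],
)

```text
t: 14.82
tcp_pos: [474.0, -160.4, 85.9]
eef_rot: [-180.0, 0.0, 75.2]
contact_force: [-0.9, 0.6, -0.9]
finger_gap: 0.998
finger_force: 0.0
```

Emit:
move_arm(
  travel=[
    [0, 0, -0.2],
    [0, 0, -0.5],
    [0, 0, -0.8],
    [0, 0, -0.8],
    [0, 0, -0.8],
  ],
  rotation=[
    [0, 0, 0],
    [0, 0, 0],
    [0, 0, 0],
    [0, 0, 0],
    [0, 0, 0],
  ],
  grip=[1, 1, 1, 1, 1],
)

```text
t: 15.45
tcp_pos: [473.9, -160.3, 211.6]
eef_rot: [180.0, 0.0, 75.2]
contact_force: [-0.3, -0.7, -0.8]
finger_gap: 1.0
finger_force: 0.0
```

Emit:
move_arm(
  travel=[
    [0, 0, -0.7],
    [0, 0, 0],
    [0, 0, 0],
  ],
  rotation=[
    [0, 0, 0],
    [0, 0, 0],
    [0, 0, 0],
  ],
  grip=[1, 1, 1],
)

```text
t: 15.82
tcp_pos: [473.7, -160.3, 237.7]
eef_rot: [-180.0, -0.0, 75.2]
contact_force: [0.2, 0.8, -1.4]
finger_gap: 1.0
finger_force: 0.0
```

Run:
```python
from h import *
s=cap('side');w=cap('wrist')
o=robot.observe();print(o['tcp_pos'],o['contact_force'],o['t'])
A=cv2.resize(s['image'][150:290,200:340,::-1],None,fx=3,fy=3,interpolation=cv2.INTER_CUBIC)
B=cv2.resize(w['image'][0:340,130:380,::-1],(309,420),interpolation=cv2.INTER_AREA)
cv2.imwrite('pics/placed.png',np.hstack([A,B]))
# handle: target for TCP
```

```text
[ 473.49955087 -160.16407798  237.1644048 ] [ 0.39386926  1.07309578 -0.15175185] 15.925
```

View pics/placed.png

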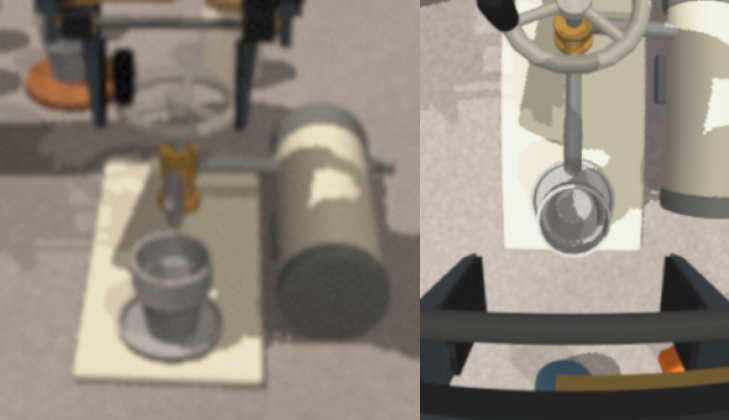

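The beaker stands upright in the dish, at side crop (171,290), and the spout is clear. Next, the crank handle.

Emit:
move_arm(
  travel=[
    [0.7, -0.21, 0],
    [0.8, -0.24, 0],
    [0.8, -0.24, 0],
    [0.8, -0.24, 0],
    [0.82, -0.25, 0],
  ],
  rotation=[
    [0, 0, 0],
    [0, 0, 0],
    [0, 0, 0],
    [0, 0, 0],
    [0, 0, 0],
  ],
  grip=[1, 1, 1, 1, 1],
)

```text
t: 16.55
tcp_pos: [467.8, 4.3, 237.2]
eef_rot: [-179.9, 0.0, 75.2]
contact_force: [1.3, 0.9, -0.3]
finger_gap: 1.001
finger_force: 0.0
```

Emit:
move_arm(
  travel=[
    [0, 0, 0.4],
    [0, 0, 0.5],
    [0, 0, 0.5],
    [0, 0, 0.33],
    [0, 0, 0],
  ],
  rotation=[
    [0, 0, 0],
    [0, 0, 0],
    [0, 0, 0],
    [0, 0, 0],
    [0, 0, 0],
  ],
  grip=[1, 1, 1, 1, 1],
)

```text
t: 17.18
tcp_pos: [467.7, 3.3, 167.8]
eef_rot: [-179.9, 0.0, 75.2]
contact_force: [0.2, 0.9, 0.6]
finger_gap: 0.998
finger_force: 0.0
```

Emit:
move_arm(
  travel=[
    [0, 0, 0],
    [0, 0, 0],
    [0, 0, 0],
    [0, 0, 0],
    [0, 0, 0],
  ],
  rotation=[
    [0, 0, 0],
    [0, 0, 0],
    [0, 0, 0],
    [0, 0, 0],
    [0, 0, 0],
  ],
  grip=[-1, -1, -1, -1, -1],
  grip_force=10,
)

```text
t: 17.8
tcp_pos: [468.3, 3.3, 168.8]
eef_rot: [180.0, -0.0, 75.2]
contact_force: [1.0, 0.2, -0.5]
finger_gap: 0.48
finger_force: 0.0
```

Emit:
move_arm(
  travel=[
    [0, 0, 0],
    [0, 0, 0],
    [0, 0, 0],
  ],
  rotation=[
    [0, 0, 0],
    [0, 0, 0],
    [0, 0, 0],
  ],
  grip=[-1, -1, -1],
)

```text
t: 18.18
tcp_pos: [468.2, 3.3, 168.7]
eef_rot: [-180.0, 0.0, 75.2]
contact_force: [-0.1, -0.4, -0.0]
finger_gap: 0.228
finger_force: 10.0
```

```bash
cat >> h.py <<'E'
def circ(C,r,az0,step,n,start=None,yaw=75.2):
    a=np.radians(yaw);X=np.array([np.cos(a),np.sin(a)]);Y=np.array([np.sin(a),-np.cos(a)])
    C=np.array(C,float);f=lambda z:C+r*np.array([np.cos(np.radians(z)),np.sin(np.radians(z))])
    cmd=f(az0) if start is None else np.array(start,float)
    rows=[]
    for i in range(1,n+1):
        d=f(az0+step*i)-cmd; t=np.round(np.array([d@X,d@Y])/40,2); cmd=cmd+40*(t[0]*X+t[1]*Y); rows.append([float(t[0]),float(t[1]),0])
        if i%5==0 or i==n: print(rows,'az',az0+step*i,'cmd',cmd.round(1)); rows=[]
E
python3 -c "
from h import *
C=[517.5,7];p=np.array([468.1,3.3]);d=p-C;print(np.hypot(*d),np.degrees(np.arctan2(d[1],d[0]))%360)
circ(C,49.8,np.degrees(np.arctan2(d[1],d[0]))%360,-15,5,p)"
```

```text
49.53836896790202 184.28338655519718
[[0.32, -0.07, 0], [0.32, 0.02, 0], [0.31, 0.1, 0], [0.27, 0.18, 0], [0.22, 0.24, 0]] az 109.28338655519718 cmd [501.   54.2]
```

Emit:
move_arm(
  travel=[
    [0.32, -0.07, 0],
    [0.32, 0.02, 0],
    [0.31, 0.1, 0],
    [0.27, 0.18, 0],
    [0.22, 0.24, 0],
  ],
  rotation=[
    [0, 0, 0],
    [0, 0, 0],
    [0, 0, 0],
    [0, 0, 0],
    [0, 0, 0],
  ],
  grip=[-1, -1, -1, -1, -1],
  grip_force=35,
)

```text
t: 18.8
tcp_pos: [501.7, 55.0, 168.7]
eef_rot: [-180.0, -0.0, 75.3]
contact_force: [-2.9, -5.8, 1.5]
finger_gap: 0.215
finger_force: 35.0
```

Emit:
move_arm(
  travel=[
    [0, 0, 0],
    [0, 0, 0],
  ],
  rotation=[
    [0, 0, 0],
    [0, 0, 0],
  ],
  grip=[-1, -1],
)

```text
t: 19.05
tcp_pos: [501.8, 54.6, 168.7]
eef_rot: [180.0, -0.1, 75.2]
contact_force: [1.7, 5.9, 0.5]
finger_gap: 0.217
finger_force: 35.0
```

```bash
python3 -c "
from h import *
circ([517.5,7.5],49.8,109.28,-15,15,[501.4,54.3])"
```

```text
[[0.15, 0.28, 0], [0.06, 0.32, 0], [-0.02, 0.32, 0], [-0.1, 0.31, 0], [-0.18, 0.27, 0]] az 34.28 cmd [558.5  35.5]
[[-0.24, 0.22, 0], [-0.29, 0.14, 0], [-0.32, 0.07, 0], [-0.32, -0.02, 0], [-0.31, -0.1, 0]] az -40.72 cmd [555.4 -24.9]
[[-0.27, -0.18, 0], [-0.22, -0.24, 0], [-0.14, -0.3, 0], [-0.07, -0.31, 0], [0.02, -0.33, 0]] az -115.72 cmd [495.8 -37.3]
```

Emit:
move_arm(
  travel=[
    [0.15, 0.28, 0],
    [0.06, 0.32, 0],
    [-0.02, 0.32, 0],
    [-0.1, 0.31, 0],
    [-0.18, 0.27, 0],
  ],
  rotation=[
    [0, 0, 0],
    [0, 0, 0],
    [0, 0, 0],
    [0, 0, 0],
    [0, 0, 0],
  ],
  grip=[-1, -1, -1, -1, -1],
)

```text
t: 19.68
tcp_pos: [559.1, 35.8, 168.7]
eef_rot: [180.0, -0.1, 75.2]
contact_force: [1.5, 5.4, -0.9]
finger_gap: 0.218
finger_force: 35.0
```

Emit:
move_arm(
  travel=[
    [-0.24, 0.22, 0],
    [-0.29, 0.14, 0],
    [-0.32, 0.07, 0],
    [-0.32, -0.02, 0],
    [-0.31, -0.1, 0],
  ],
  rotation=[
    [0, 0, 0],
    [0, 0, 0],
    [0, 0, 0],
    [0, 0, 0],
    [0, 0, 0],
  ],
  grip=[-1, -1, -1, -1, -1],
)

```text
t: 20.3
tcp_pos: [555.6, -25.6, 168.7]
eef_rot: [179.9, -0.0, 75.2]
contact_force: [1.9, 5.0, -0.6]
finger_gap: 0.216
finger_force: 35.0
```

Emit:
move_arm(
  travel=[
    [-0.27, -0.18, 0],
    [-0.22, -0.24, 0],
    [-0.14, -0.3, 0],
    [-0.07, -0.31, 0],
    [0.02, -0.33, 0],
  ],
  rotation=[
    [0, 0, 0],
    [0, 0, 0],
    [0, 0, 0],
    [0, 0, 0],
    [0, 0, 0],
  ],
  grip=[-1, -1, -1, -1, -1],
)

```text
t: 20.92
tcp_pos: [494.9, -37.2, 168.8]
eef_rot: [180.0, -0.0, 75.2]
contact_force: [8.5, 8.5, -5.6]
finger_gap: 0.218
finger_force: 35.0
```

Emit:
move_arm(
  travel=[
    [0, 0, 0],
    [0, 0, 0],
  ],
  rotation=[
    [0, 0, 0],
    [0, 0, 0],
  ],
  grip=[-1, -1],
)

```text
t: 21.18
tcp_pos: [494.1, -36.6, 168.7]
eef_rot: [-179.9, -0.0, 75.3]
contact_force: [-0.5, 4.9, 0.3]
finger_gap: 0.213
finger_force: 35.0
```

```bash
python3 -c "
from h import *
circ([517.5,8],50,-115.72,-12.5,5,[494.6,-37])
circ([517.5,8],50,-178.22,-3,10)"
```

```text
[[0.09, -0.23, 0], [0.13, -0.24, 0], [0.18, -0.2, 0], [0.23, -0.16, 0], [0.25, -0.1, 0]] az -178.22 cmd [467.6   6.5]
[[0.06, -0.02, 0], [0.07, -0.01, 0], [0.06, -0.01, 0], [0.07, -0.01, 0], [0.06, -0.0, 0]] az -193.22 cmd [468.9  19.3]
[[0.07, -0.0, 0], [0.06, 0.0, 0], [0.07, 0.01, 0], [0.06, 0.01, 0], [0.07, 0.01, 0]] az -208.22 cmd [473.4  31.8]
```

Emit:
move_arm(
  travel=[
    [0.09, -0.23, 0],
    [0.13, -0.24, 0],
    [0.18, -0.2, 0],
    [0.23, -0.16, 0],
    [0.25, -0.1, 0],
  ],
  rotation=[
    [0, 0, 0],
    [0, 0, 0],
    [0, 0, 0],
    [0, 0, 0],
    [0, 0, 0],
  ],
  grip=[-1, -1, -1, -1, -1],
)

```text
t: 21.8
tcp_pos: [468.0, 6.8, 168.7]
eef_rot: [-180.0, 0.0, 75.2]
contact_force: [1.4, -4.0, -0.9]
finger_gap: 0.213
finger_force: 35.0
```

Emit:
move_arm(
  travel=[
    [0.06, -0.02, 0],
    [0.07, -0.01, 0],
    [0.06, -0.01, 0],
  ],
  rotation=[
    [0, 0, 0],
    [0, 0, 0],
    [0, 0, 0],
  ],
  grip=[-1, -1, -1],
)

```text
t: 22.18
tcp_pos: [468.6, 13.9, 168.7]
eef_rot: [-179.9, 0.0, 75.2]
contact_force: [-3.6, -3.6, 4.8]
finger_gap: 0.219
finger_force: 35.0
```

Emit:
move_arm(
  travel=[
    [0.07, -0.01, 0],
    [0.06, 0, 0],
  ],
  rotation=[
    [0, 0, 0],
    [0, 0, 0],
  ],
  grip=[-1, -1],
)

```text
t: 22.42
tcp_pos: [469.5, 19.0, 168.6]
eef_rot: [-179.9, 0.0, 75.2]
contact_force: [-5.8, -1.9, 5.0]
finger_gap: 0.213
finger_force: 35.0
```

Emit:
move_arm(
  travel=[
    [0.06, 0, 0],
    [0.04, 0, 0],
    [0, 0, 0],
  ],
  rotation=[
    [0, 0, 0],
    [0, 0, 0],
    [0, 0, 0],
  ],
  grip=[-1, -1, -1],
)

```text
t: 22.8
tcp_pos: [470.1, 21.4, 168.6]
eef_rot: [-179.9, 0.2, 75.3]
contact_force: [-8.7, -19.9, 7.7]
finger_gap: 0.219
finger_force: 35.0
```

Emit:
move_arm(
  travel=[
    [0.04, 0, 0],
    [0.04, 0, 0],
    [0, 0, 0],
  ],
  rotation=[
    [0, 0, 0],
    [0, 0, 0],
    [0, 0, 0],
  ],
  grip=[-1, -1, -1],
)

```text
t: 23.18
tcp_pos: [470.5, 23.1, 168.5]
eef_rot: [-179.9, 0.3, 75.3]
contact_force: [-12.1, -36.5, 7.4]
finger_gap: 0.215
finger_force: 35.0
```

The stop is reached: tangential force is 36 N at azimuth about 166°, as predicted. Now two turns counterclockwise.

```bash
python3 -c "
from h import *
circ([517.4,8],50,166,15,48,[470.7,26.3])"
```

```text
[[-0.48, 0.04, 0], [-0.3, 0.13, 0], [-0.26, 0.2, 0], [-0.2, 0.27, 0], [-0.12, 0.3, 0]] az 241 cmd [493.2 -35.9]
[[-0.03, 0.32, 0], [0.04, 0.33, 0], [0.13, 0.3, 0], [0.2, 0.25, 0], [0.27, 0.2, 0]] az 316 cmd [553.5 -26.6]
[[0.3, 0.12, 0], [0.32, 0.04, 0], [0.33, -0.05, 0], [0.3, -0.13, 0], [0.25, -0.2, 0]] az 391 cmd [560.3  33.6]
[[0.2, -0.26, 0], [0.12, -0.31, 0], [0.04, -0.32, 0], [-0.05, -0.32, 0], [-0.13, -0.3, 0]] az 466 cmd [503.8  56. ]
[[-0.2, -0.26, 0], [-0.26, -0.2, 0], [-0.31, -0.12, 0], [-0.32, -0.03, 0], [-0.32, 0.04, 0]] az 541 cmd [467.3   7.3]
[[-0.3, 0.13, 0], [-0.26, 0.2, 0], [-0.2, 0.27, 0], [-0.12, 0.3, 0], [-0.03, 0.32, 0]] az 616 cmd [505.2 -40.3]
[[0.04, 0.33, 0], [0.13, 0.3, 0], [0.2, 0.25, 0], [0.27, 0.2, 0], [0.3, 0.12, 0]] az 691 cmd [561.2 -16.2]
[[0.32, 0.04, 0], [0.33, -0.05, 0], [0.3, -0.13, 0], [0.25, -0.2, 0], [0.2, -0.26, 0]] az 766 cmd [552.3  44. ]
[[0.12, -0.31, 0], [0.04, -0.32, 0], [-0.05, -0.32, 0], [-0.13, -0.3, 0], [-0.2, -0.26, 0]] az 841 cmd [491.7  51. ]
[[-0.26, -0.2, 0], [-0.31, -0.12, 0], [-0.32, -0.03, 0]] az 886 cmd [469.1  20.1]
```

Emit:
move_arm(
  travel=[
    [-0.48, 0.04, 0],
    [-0.3, 0.13, 0],
    [-0.26, 0.2, 0],
    [-0.2, 0.27, 0],
    [-0.12, 0.3, 0],
  ],
  rotation=[
    [0, 0, 0],
    [0, 0, 0],
    [0, 0, 0],
    [0, 0, 0],
    [0, 0, 0],
  ],
  grip=[-1, -1, -1, -1, -1],
)

```text
t: 23.8
tcp_pos: [495.1, -36.5, 168.6]
eef_rot: [-180.0, -0.1, 75.2]
contact_force: [2.0, 13.7, -3.0]
finger_gap: 0.217
finger_force: 35.0
```

Emit:
move_arm(
  travel=[
    [-0.03, 0.32, 0],
    [0.04, 0.33, 0],
    [0.13, 0.3, 0],
    [0.2, 0.25, 0],
    [0.27, 0.2, 0],
  ],
  rotation=[
    [0, 0, 0],
    [0, 0, 0],
    [0, 0, 0],
    [0, 0, 0],
    [0, 0, 0],
  ],
  grip=[-1, -1, -1, -1, -1],
)

```text
t: 24.42
tcp_pos: [554.3, -26.8, 168.5]
eef_rot: [-179.9, 0.0, 75.2]
contact_force: [-11.8, 5.7, 7.7]
finger_gap: 0.215
finger_force: 35.0
```

Emit:
move_arm(
  travel=[
    [0.3, 0.12, 0],
    [0.32, 0.04, 0],
    [0.33, -0.05, 0],
    [0.3, -0.13, 0],
    [0.25, -0.2, 0],
  ],
  rotation=[
    [0, 0, 0],
    [0, 0, 0],
    [0, 0, 0],
    [0, 0, 0],
    [0, 0, 0],
  ],
  grip=[-1, -1, -1, -1, -1],
)

```text
t: 25.05
tcp_pos: [562.1, 32.8, 168.6]
eef_rot: [180.0, 0.1, 75.2]
contact_force: [-2.5, -6.4, -0.4]
finger_gap: 0.212
finger_force: 35.0
```

Emit:
move_arm(
  travel=[
    [0.2, -0.26, 0],
    [0.12, -0.31, 0],
    [0.04, -0.32, 0],
    [-0.05, -0.32, 0],
    [-0.13, -0.3, 0],
  ],
  rotation=[
    [0, 0, 0],
    [0, 0, 0],
    [0, 0, 0],
    [0, 0, 0],
    [0, 0, 0],
  ],
  grip=[-1, -1, -1, -1, -1],
)

```text
t: 25.68
tcp_pos: [504.2, 56.4, 168.7]
eef_rot: [180.0, -0.1, 75.2]
contact_force: [4.6, -0.3, -6.1]
finger_gap: 0.214
finger_force: 35.0
```

Emit:
move_arm(
  travel=[
    [-0.2, -0.26, 0],
    [-0.26, -0.2, 0],
    [-0.31, -0.12, 0],
    [-0.32, -0.03, 0],
    [-0.32, 0.04, 0],
  ],
  rotation=[
    [0, 0, 0],
    [0, 0, 0],
    [0, 0, 0],
    [0, 0, 0],
    [0, 0, 0],
  ],
  grip=[-1, -1, -1, -1, -1],
)

```text
t: 26.3
tcp_pos: [468.1, 6.1, 168.7]
eef_rot: [-180.0, -0.0, 75.2]
contact_force: [6.0, 4.2, -7.4]
finger_gap: 0.218
finger_force: 35.0
```

Emit:
move_arm(
  travel=[
    [-0.3, 0.13, 0],
    [-0.26, 0.2, 0],
    [-0.2, 0.27, 0],
    [-0.12, 0.3, 0],
    [-0.03, 0.32, 0],
  ],
  rotation=[
    [0, 0, 0],
    [0, 0, 0],
    [0, 0, 0],
    [0, 0, 0],
    [0, 0, 0],
  ],
  grip=[-1, -1, -1, -1, -1],
)

```text
t: 26.92
tcp_pos: [506.5, -40.8, 168.6]
eef_rot: [-179.9, -0.1, 75.2]
contact_force: [-0.1, 17.7, 0.1]
finger_gap: 0.218
finger_force: 35.0
```

Emit:
move_arm(
  travel=[
    [0.04, 0.33, 0],
    [0.13, 0.3, 0],
    [0.2, 0.25, 0],
    [0.27, 0.2, 0],
    [0.3, 0.12, 0],
  ],
  rotation=[
    [0, 0, 0],
    [0, 0, 0],
    [0, 0, 0],
    [0, 0, 0],
    [0, 0, 0],
  ],
  grip=[-1, -1, -1, -1, -1],
)

```text
t: 27.55
tcp_pos: [561.5, -17.3, 168.5]
eef_rot: [-179.8, 0.1, 75.2]
contact_force: [-10.2, 0.2, 5.8]
finger_gap: 0.216
finger_force: 35.0
```

Emit:
move_arm(
  travel=[
    [0.32, 0.04, 0],
    [0.33, -0.05, 0],
    [0.3, -0.13, 0],
    [0.25, -0.2, 0],
    [0.2, -0.26, 0],
  ],
  rotation=[
    [0, 0, 0],
    [0, 0, 0],
    [0, 0, 0],
    [0, 0, 0],
    [0, 0, 0],
  ],
  grip=[-1, -1, -1, -1, -1],
)

```text
t: 28.18
tcp_pos: [553.4, 44.1, 168.7]
eef_rot: [180.0, -0.0, 75.2]
contact_force: [1.2, -5.8, -5.0]
finger_gap: 0.216
finger_force: 35.0
```

Emit:
move_arm(
  travel=[
    [0.12, -0.31, 0],
    [0.04, -0.32, 0],
    [-0.05, -0.32, 0],
    [-0.13, -0.3, 0],
    [-0.2, -0.26, 0],
  ],
  rotation=[
    [0, 0, 0],
    [0, 0, 0],
    [0, 0, 0],
    [0, 0, 0],
    [0, 0, 0],
  ],
  grip=[-1, -1, -1, -1, -1],
)

```text
t: 28.8
tcp_pos: [491.7, 50.9, 168.7]
eef_rot: [-180.0, -0.0, 75.3]
contact_force: [5.9, -2.5, -7.4]
finger_gap: 0.213
finger_force: 35.0
```

Emit:
move_arm(
  travel=[
    [-0.26, -0.2, 0],
    [-0.31, -0.12, 0],
    [-0.32, -0.03, 0],
    [0, 0, 0],
    [0, 0, 0],
  ],
  rotation=[
    [0, 0, 0],
    [0, 0, 0],
    [0, 0, 0],
    [0, 0, 0],
    [0, 0, 0],
  ],
  grip=[-1, -1, -1, -1, -1],
)

```text
t: 29.42
tcp_pos: [469.6, 19.4, 168.6]
eef_rot: [-179.9, 0.0, 75.2]
contact_force: [-4.8, -3.1, -0.8]
finger_gap: 0.216
finger_force: 35.0
```

Run:
```python
from h import *
np.set_printoptions(precision=1,suppress=True)
o=robot.observe();print(o['tcp_pos'],o['contact_force'],o['finger_force'],o['t'])
w=cap('wrist')
for n in ('handle_grip','beaker_top'):
    for d in viewer.outline_of(n,'wrist'): print(n,d['box'],d['p'])
print(proj(w,o['tcp_pos']+[0,0,16],True))
s=cap('side');print([(d['box'],d['p']) for d in viewer.outline_of('beaker_top','side')])
# expected silhouette box of a beaker standing on dish
P=[proj(s,[474.7+r*np.cos(q),-159+r*np.sin(q),z]) for r,z in((32,89),(32,61),(20,16)) for q in np.linspace(0,6.28,40)]
print(np.min(P,0),np.max(P,0))
```

```text
[469.6  19.4 168.6] [-4.8 -3.1 -0.8] 34.99990843702108 29.425
handle_grip [235.6, 207.7, 271.8, 252.8] 0.91
beaker_top [42.3, 0.0, 107.7, 9.4] 0.97
[252.5 259.4]
[([246.2, 228.8, 271.5, 265.2], 0.87), ([177.8, 153.4, 199.0, 185.3], 0.81), ([179.6, 143.2, 200.8, 156.8], 0.57)]
[243.9 226.4] [271.3 263.9]
```

Run:
```python
from h import *
np.set_printoptions(precision=1,suppress=True)
o=robot.observe();w=cap('wrist');p=o['tcp_pos'];a=np.radians(75.2);X=np.array([np.cos(a),np.sin(a),0]);Y=np.array([X[1],-X[0],0])
for off in (-8,-4,0,4,8):
    P=np.array([proj(w,[*(p+X*(off+10.5*np.cos(q))+Y*10.5*np.sin(q))[:2],z],True) for q in np.linspace(0,6.28,40) for z in (134,184)])
    print(off,P.min(0),P.max(0))
im=w['image'];m=im.max(2);r=m[195:300,254];print(r)
```

```text
-8 [232.8 219.1] [272.2 287.8]
-4 [232.5 213.5] [272.4 281.8]
0 [232.3 207.9] [272.7 275.7]
4 [232.1 202.2] [272.9 269.4]
8 [231.9 196.4] [273.1 262.9]
[163 163 163 164 164 165 165 165 166 167 167 167 160 132  79  38  28  29
  29  29  28  29  28  29  30  30  29  31  30  30  31  29  31  30  30  30
  30  29  30  31  30  31  30  31  32  33  35  37  38  37  36  35  33  33
  33  33  33  37  50  61  66  69  72  74  75  75  76  77  78  78  79  80
  79  78  77  77  77  77  77  75  72  71  73 114 203 241 245 245 245 245
 245 245 245 245 245 245 245 245 244 244 244 244 244 244 244]
```

```bash
python3 -c "
from station import robot
print(robot.hand_in())"
```

```text
the job is handed in; nothing more can be done
None
```

The job is handed in and the station gave no verdict: the top beaker stands in the drip dish, let go. By my measurements the valve was shut to its stop and reopened two full turns, to within about 1°, and the gripper still holds the crank handle at 35 N.

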